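# Spin the scooter wheel and brake it at the inflator bracket

## Task

The scooter wheel on the bench stand has had its bearing greased: with a fingertip, flick it anticlockwise (seen from above) so that it spins freely, about half a turn a second or faster, and let its white valve mark sweep past the red bracket at least once. Then, on a later pass, brake the still-turning wheel with a light fingertip press on the tyre so that it comes to rest with the white mark between the two red prongs, and take the finger away. It must stop there at the first braking, not somewhere else and then be nudged round; grasp nothing and leave the bottle, tin, wrench and pedal alone.

Things in the scene. Friction and masses are not known exactly. Their poses are not given: they have to be found in the camera images.
- hub (a point): Point on the wheel's vertical axle, level with the tyre top, 116 mm above the bench. The wheel lies flat and only turns about the axle. Inside the tyre is a yellow disc 10 mm lower than the tyre top with five radial spokes 16 mm wide (2 mm lower than the tyre top), a 48 mm hub about level with it, and a fixed axle nut 18 mm across rising 20 mm above it.
- stand: Blue stand fixed to the bench that carries wheel and red bracket, base 150 x 120 x 18 mm; placed and turned differently each time. Origin on the bench under the axle; its x axis points from the axle to the bracket.
- tyre: Black rubber tyre of the wheel, 200 mm across, 36 mm thick (80 to 116 mm above the bench); its flat top runs from 72 to 93 mm from the axle, rounded off outside. Origin on the axle at the tyre's underside; its x axis points from the axle to the white mark. A finger pressed on it with a few newtons stops a slow wheel almost at once; a pressed finger swept along it drives it by friction; let go, it may creep a few degrees.
- mark (a point): Centre of the white mark on the top of the tyre, 88 mm from the axle, beside the brass valve: a flush painted patch about 17 x 22 mm that turns with the wheel.
- bracket_mid (a point): Point over the tyre top, 88 mm from the axle, midway between the two red prongs: the mark's ideal resting point. The fixed red bracket stands just outside the tyre, 102 to 132 mm from the axle, tops 115 mm above the bench; the prongs' inner faces lie 0.30 rad to either side seen from the axle, so the mark's centre may lie up to 26 mm from this point.
- wheel (a joint): Angle of the wheel in rad, no stops, counted on through whole turns: 0 (and every 2 pi) with the mark at the middle of the bracket, growing anticlockwise seen from above. Starts at rest between -4.8 and -1.2. Inertia about 0.0033 kg m2. Greased bearing: a free spin loses about 0.35 rad/s each second at 3 rad/s, 0.2 at 1 rad/s (a third more or less), so 4 rad/s runs down in some 12 to 24 s.
- oil_bottle: Bystander: upright green bottle with red cap, 48 mm across, 130 mm tall; origin at the centre of its underside.
- grease_tin: Bystander: upright white and blue tin, 68 mm across, 55 mm tall; origin at the centre of its underside.
- wrench: Bystander: steel wrench 160 mm long lying along its x axis; origin under its middle.
- pedal: Bystander: black bicycle pedal with orange strips, 90 x 60 x 24 mm, a steel spindle at its +y side; origin at the centre of its underside.
Things that resemble listed ones, but are neither listed nor needed, are in the scene too. Of the things that look like the stand, the larger one is meant.

How it is judged:
On the way, in this order (a step that is already met when the one before it is completed fails the run):
1. the wheel spins freely anticlockwise, untouched, at more than 2.5 rad/s (velocity of joint wheel above 2.5 rad/s and contact force between the arm and stand below 0.05 N), for 0.2 s.
2. still spinning untouched, the mark has swept past the bracket and is well on its way to a later pass (value of joint wheel above 4.5 rad and velocity of joint wheel above 0.15 rad/s and contact force between the arm and stand below 0.05 N).
3. a fingertip on the tyre has stopped it with the mark between the prongs (contact force between the fingers and tyre above 0.2 N and horizontal distance between mark and bracket_mid below 0.0265 m and velocity of joint wheel between -0.08 and 0.08 rad/s), for 0.1 s.
At the end, for the whole second after the job is handed in: The wheel is at rest (under 0.08 rad/s) with the centre of the white mark between the red prongs, within 26 mm (0.30 rad) of the bracket's middle; bystanders not shifted more than 25 mm (horizontal distance between mark and bracket_mid below 0.0265 m and value of joint wheel above 0.6 rad and velocity of joint wheel between -0.08 and 0.08 rad/s); the robot touches nothing.
It fails at once if after passing the bracket the wheel stands still or turns back with the mark outside the prongs (value of joint wheel above 0.8 rad and velocity of joint wheel below 0.1 rad/s and horizontal distance between mark and bracket_mid above 0.0275 m).
It fails at once if the wheel is pressed harder than 40 N (contact force between the arm and stand above 40 N).
It fails at once if a bystander (bottle, tin, wrench or pedal) is moved, lifted or knocked over (distance of any of oil_bottle, grease_tin, wrench, pedal from where it was at the start of the episode above 0.025 m or angle between any of oil_bottle, grease_tin, wrench, pedal's own z axis and vertical above 0.5 rad).
It also fails if it takes over 61 s, if anything falls off the work surface, if the arm or the gripper's body presses on something with over 40 N, if the wrist force passes 120 N, or if a joint passes its speed limit or range.

## Robot

A 6-joint arm with a two-finger parallel gripper is mounted at the origin on the work surface. World frame = base frame: x ahead of the robot, y to its left, z up, the work surface at z = 0. Lengths are in m, angles in rad, forces in N, time in s.
With the tool pointing down it reaches from about 0.35 to 0.975 m from the base axis. Payload 17.4 kg.
Tool frame: the origin (TCP) lies between the finger pads; the fingertips stand 11 mm ahead of it and the grasp point (between the pads) lies 8 mm behind it (r.tcp_to_tips is the distance from the TCP to the fingertips, in m); z points along the fingers, y is the line along which they close (so a half turn about z gives the same grasp; the last joint's range is limited). The gripper opens to 85 mm and grips with 20 to 120 N. Pads are 22 mm wide; open, the fingers measure 114 mm over their backs; the gripper's body (76 mm by 85 mm) begins 54 mm behind the grasp point. The pads swing forward as they close: fully open they stand 13 mm farther back than shut.
Start: joints at [-1.214, 0.116, 1.442, -0, 1.584, -0.038], TCP at [0.26, -0.623, 0.242] pointing down, gripper open.
Joint ranges: [-2.83, 2.83], [-0.83, 2.19], [0.07, 2.5], [-1.14, 4.28], [0.01, 3], [-2.97, 2.97]. Speed limits (rad/s): [1.89, 1.89, 2.22, 3.14, 3.14, 3.14].

## Interface

Orientations are given as [roll, pitch, yaw] about the fixed x, y, z axes, in that order (R = Rz(yaw) Ry(pitch) Rx(roll)).
In Python, from rig import r gives the robot as it stands.
- The arm moves only by the tool drive_tool, never from a script. Its argument "plan" is a list of rows, each an object of numbers: "gripper": the opening, from 0 (shut) to 1 (fully open); "dx", "dy", "dz": the shift along the tool's x, y, z in m; "wx", "wy", "wz": the turn, a rotation vector about the tool's x, y, z in rad. A call has 1 to 20 rows; each row is the pose to reach, as a shift and turn from the pose commanded when the call began, along the tool's axes at that moment; what a row does not reach only later rows make up. A row lasts 1/12 s, in which the tool goes at most 41.7 mm and 7.16 degrees, less where a joint would pass 70% of its speed; a pose out of reach is approached as far as the arm can. A call with a gripper value outside its range is refused whole. The fingers move at their own pace and stop on an object; the grip force is fixed at half the most. Time passes only in rows, so rows that repeat a pose let the fingers close. It gives the time, the measured TCP pose, the force, the opening and the grip force at its end, in the units of the state.
- r.state(): the state, without advancing time (a new reading comes with each control period).
- r.grab_frame(name): name is "side" or "top" or "wrist"; returns (picture, depth): 384x512x3 uint8, red, green, blue; 384x512 float32, m along the optical axis (not along the pixel's ray), 0 where there is no reading.
- r.camera_params(name): a dict with "vertical_fov" (degrees; the focal length in pixels is half the picture's height over the tangent of half this angle, whatever the lens; pixels are square), "cx", "cy" (the principal point, pixels), "position" and "rotation" of the camera in the world. Camera axes: x right, y up, looking along -z (the intrinsics and any distortion apply to the point x, -y, -z); pixel columns grow to the right and rows downward; lengths in m; the calibration is good to about 2 mm. A picture is of the moment at which its call begins: read the wrist's pose just before it. camera_params takes no time and is no camera call; for the wrist camera it gives the pose at the moment of the call.
- r.finish_job(): hands the job in; it is judged then, once.
The state is a dict: "t": time; "joint_positions": joint angles; "joint_velocities": joint speeds; "tau": joint torques, N m; "position": TCP position; "tcp_rot": TCP orientation; "force": force on the tool from outside, world axes, zero at the start; "moment": the same for the moment, N m; "opening": opening from 0.0 (shut) to 1.0 (fully open); "grasp_force": force on a finger pad.
Only numpy, scipy, OpenCV 4.12 (cv2) and the standard library are available. Lean on these libraries where they do the work, as an engineer would, in place of code of your own. Each camera call takes 0.05 s, during which the arm holds its last target. There are 200 camera calls.

## Working session

There is one attempt and no reset: what is moved stays moved. The work goes in short steps, Python scripts to look and compute and a tool call to move; the robot and the scene stay as the last step left them, time stands still between calls to the robot, and variables do not carry over. Pictures are saved under pics/ and viewed, at most 10 in all, crops included, and the job is handed in when it is done.

Besides the shell and the picture viewer there is one more tool, called after "Call:" as name(argument=value, ...) on one line, values as JSON. drive_tool: Moves the arm, as the interface text tells. Its arguments: {"type":"object","properties":{"plan":{"type":"array","items":{"type":"object","properties":{"gripper":{"type":"number"},"dx":{"type":"number"},"dy":{"type":"number"},"dz":{"type":"number"},"wx":{"type":"number"},"wy":{"type":"number"},"wz":{"type":"number"}}}}},"required":["plan"]}

```bash
mkdir -p pics; ls; cat > h.py <<'E'
import numpy as np, cv2
from rig import r
def K(name):
    p=r.camera_params(name); f=192/np.tan(np.radians(p["vertical_fov"])/2); return p,f
def ray(name,u,v,z,p=None):
    if p is None: p=r.camera_params(name)
    f=192/np.tan(np.radians(p["vertical_fov"])/2)
    d=np.array([(u-p["cx"])/f,-(v-p["cy"])/f,-1.0]); R=np.array(p["rotation"]); o=np.array(p["position"])
    w=R@d; return o+w*(z-o[2])/w[2]
E
python3 - <<'E'
from h import *
s=r.state(); print({k:s[k] for k in ("t","position","tcp_rot","force","opening")}, r.tcp_to_tips)
for n in ("top","side"):
    print(n,r.camera_params(n))
    im,d=r.grab_frame(n); np.savez(f"{n}0.npz",im=im,d=d); cv2.imwrite(f"pics/{n}0.png",im[:,:,::-1])
E
```

```text
pics
{'t': 0.0, 'position': array([ 0.25953761, -0.62290726,  0.24155969]), 'tcp_rot': array([-3.14042023e+00, -6.22146704e-05,  3.94801240e-01]), 'force': array([ 0.60299698, -0.39557499,  0.08765978]), 'opening': 0.9988685109679593} 0.011
top {'vertical_fov': 47.00280368267815, 'cx': 257.522594780048, 'cy': 183.5335113719825, 'position': array([ 0.4321311 , -0.03098997,  1.10589843]), 'rotation': array([ 0.19040675,  0.03221773, -1.57061964])}
side {'vertical_fov': 56.206241356749366, 'cx': 253.44733091779318, 'cy': 191.19089111770816, 'position': array([0.31718236, 0.61474791, 0.64265145]), 'rotation': array([ 0.91429625, -0.01474976, -2.65518623])}
```

View pics/top0.png

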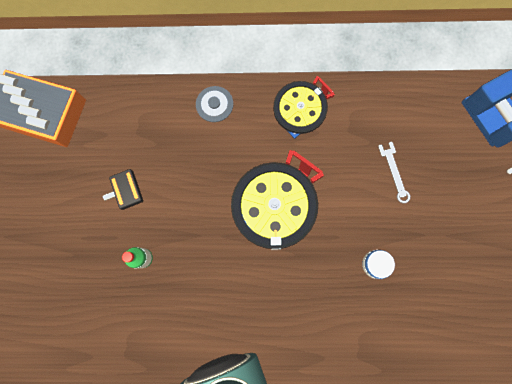

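View pics/side0.png

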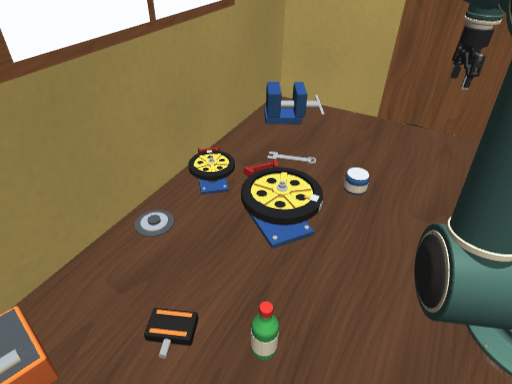

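```bash
cat > h.py <<'E'
import numpy as np, cv2
from scipy.spatial.transform import Rotation as Ro
from rig import r
def ray(name,u,v,z,p=None):
    if p is None: p=r.camera_params(name)
    f=192/np.tan(np.radians(p["vertical_fov"])/2)
    d=np.array([(u-p["cx"])/f,-(v-p["cy"])/f,-1.0])
    w=Ro.from_euler('xyz',p["rotation"]).apply(d) if np.shape(p["rotation"])==(3,) else np.array(p["rotation"])@d
    o=np.array(p["position"]); return o+w*(z-o[2])/w[2]
def blob(mask,n=1):
    k,l,s,c=cv2.connectedComponentsWithStats(mask.astype(np.uint8))
    i=1+np.argsort(-s[1:,4])[:n]; return [(s[j,4],c[j].round(1),s[j,:4]) for j in i]
E
python3 - <<'E'
from h import *
for n in ("top","side"):
    z=np.load(n+"0.npz"); im,d=z["im"],z["d"]
    h=cv2.cvtColor(im,cv2.COLOR_RGB2HSV)
    H,S,V=h[...,0],h[...,1],h[...,2]
    yel=(H>22)&(H<36)&(S>110)&(V>150); red=((H<6)|(H>174))&(S>150)&(V>110)
    print(n)
    yc=cv2.morphologyEx(yel.astype(np.uint8),cv2.MORPH_CLOSE,np.ones((15,15)))
    for a,c,b in blob(yc,3): print(" yel",a,c,b,ray(n,*c,.106).round(4), d[int(c[1]),int(c[0])])
    for a,c,b in blob(red,4): print(" red",a,c,b,ray(n,*c,.115).round(4))
    if n=="top":
        c=(275,205); wh=(S<50)&(V>190); yy,xx=np.mgrid[:384,:512]; wh&=(np.hypot(xx-c[0],yy-c[1])>28)&(np.hypot(xx-c[0],yy-c[1])<42)
        for a,cc,b in blob(wh,3): print(" wh",a,cc,b,ray(n,*cc,.116).round(4))
        bl=((V<75)&(np.hypot(xx-c[0],yy-c[1])<48)).astype(np.uint8)
        cn=max(cv2.findContours(bl|(yc),0,1)[0],key=lambda q:cv2.contourArea(q)*(cv2.pointPolygonTest(q,(275.,205.),False)>0))
        e=cv2.fitEllipse(cn); print(" outer",e,ray(n,*e[0],.105).round(4))
        for u,v in((231,205),(318,205),(275,163),(275,248)): print(ray(n,u,v,.1).round(4))
top=cv2.imread("pics/top0.png")[135:275,195:355]; 
cv2.imwrite("pics/crop1.png",cv2.resize(top,None,fx=4,fy=4,interpolation=2))
E
```

```text
top
 yel 6289 [222.6   5.9] [  0   0 512  17] [1.0793 0.089  0.106 ] 1.9084306
 yel 3510 [274.3 204.7] [241 172  67  66] [ 0.5755 -0.0371  0.106 ] 0.97954977
 yel 1307 [300.1 106.1] [279  87  43  40] [ 0.812  -0.1001  0.106 ] 1.074506
 red 397 [305.  165.7] [286 150  38  33] [ 0.6643 -0.1081  0.115 ]
 red 168 [324.1  87.4] [313  76  22  23] [ 0.8547 -0.1572  0.115 ]
 red 19 [131.  256.4] [128 252   6  10] [0.4589 0.2841 0.115 ]
 red 7 [122.4 258. ] [122 255   3   7] [0.4554 0.3033 0.115 ]
 wh 80 [275.5 240.5] [271 237  10   8] [ 0.4936 -0.0391  0.116 ]
 outer ((274.22564697265625, 205.1857147216797), (84.93309020996094, 85.51612091064453), 103.72689056396484) [ 0.5745 -0.0369  0.105 ]
[0.5761 0.0626 0.1   ]
[ 0.5752 -0.1371  0.1   ]
[ 0.6748 -0.0394  0.1   ]
[ 0.4778 -0.038   0.1   ]
side
 yel 8916 [340.6  46.6] [281   0 121 112] [ 0.8143 -1.3081  0.106 ] 2.763873
 yel 1713 [281.5 190.8] [251 172  62  37] [ 0.5763 -0.0395  0.106 ] 0.8613062
 yel 492 [211.  162.2] [194 153  35  19] [ 0.7974 -0.0631  0.106 ] 1.0266176
 red 191 [265.8 308.7] [259 301  14  17] [0.4601 0.2831 0.115 ]
 red 145 [258.3 166.8] [244 162  29  12] [ 0.6685 -0.0937  0.115 ]
 red 42 [208.5 148.6] [198 146  21   6] [ 0.8342 -0.1074  0.115 ]
 red 27 [275.4 162.8] [273 159   5   8] [ 0.6372 -0.1332  0.115 ]
```

View pics/crop1.png

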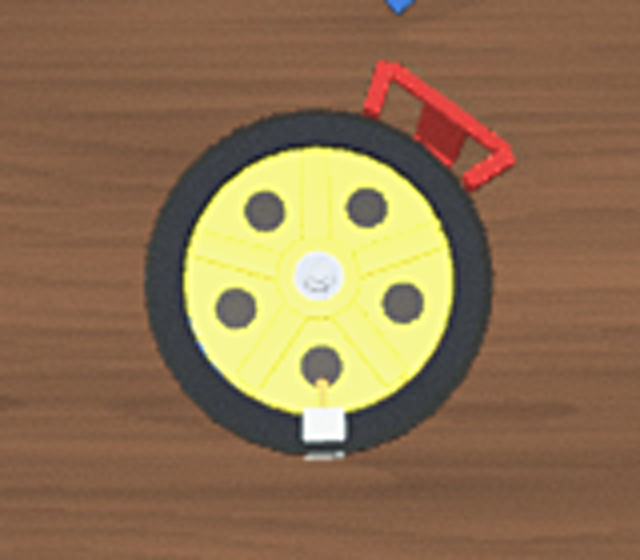

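The chosen wheel is the large one: hub at px (275,205), mark (275,240), bracket prongs around (305,166). The small wheel at (300,106) with its red bracket (324,87), and the grey disc at (214,103), are decoys. Wheel angle is about -2.45 rad.

Call:
drive_tool(plan=[{"dx":0.587,"dy":-0.463,"dz":0.06,"wz":-1.176,"gripper":0},{"dx":0.587,"dy":-0.463,"dz":0.06,"wz":-1.176,"gripper":0},{"dx":0.587,"dy":-0.463,"dz":0.06,"wz":-1.176,"gripper":0},{"dx":0.587,"dy":-0.463,"dz":0.06,"wz":-1.176,"gripper":0},{"dx":0.587,"dy":-0.463,"dz":0.06,"wz":-1.176,"gripper":0},{"dx":0.587,"dy":-0.463,"dz":0.06,"wz":-1.176,"gripper":0},{"dx":0.587,"dy":-0.463,"dz":0.06,"wz":-1.176,"gripper":0},{"dx":0.587,"dy":-0.463,"dz":0.06,"wz":-1.176,"gripper":0},{"dx":0.587,"dy":-0.463,"dz":0.06,"wz":-1.176,"gripper":0},{"dx":0.587,"dy":-0.463,"dz":0.06,"wz":-1.176,"gripper":0},{"dx":0.587,"dy":-0.463,"dz":0.06,"wz":-1.176,"gripper":0},{"dx":0.587,"dy":-0.463,"dz":0.06,"wz":-1.176,"gripper":0},{"dx":0.587,"dy":-0.463,"dz":0.06,"wz":-1.176,"gripper":0},{"dx":0.587,"dy":-0.463,"dz":0.06,"wz":-1.176,"gripper":0},{"dx":0.587,"dy":-0.463,"dz":0.06,"wz":-1.176,"gripper":0},{"dx":0.587,"dy":-0.463,"dz":0.06,"wz":-1.176,"gripper":0},{"dx":0.587,"dy":-0.463,"dz":0.06,"wz":-1.176,"gripper":0},{"dx":0.587,"dy":-0.463,"dz":0.06,"wz":-1.176,"gripper":0},{"dx":0.587,"dy":-0.463,"dz":0.06,"wz":-1.176,"gripper":0},{"dx":0.587,"dy":-0.463,"dz":0.06,"wz":-1.176,"gripper":0}])

```text
invalid input
```

Call:
drive_tool(plan=[{"dx":0.587,"dy":-0.463,"dz":0.06,"wx":0.0,"wy":0.0,"wz":-1.176,"gripper":0.0},{"dx":0.587,"dy":-0.463,"dz":0.06,"wx":0.0,"wy":0.0,"wz":-1.176,"gripper":0.0}])

```text
t: 0.27
position: [0.2995, -0.5504, 0.2344]
tcp_rot: [-3.14, -0.0, 0.647]
force: [0.7, -0.6, 1.2]
opening: 0.749
grasp_force: 0.0
```

Call:
drive_tool(plan=[{"dx":0.607,"dy":-0.27,"dz":0.054,"wx":0.0,"wy":0.0,"wz":-0.926,"gripper":0.0},{"dx":0.607,"dy":-0.27,"dz":0.054,"wx":0.0,"wy":0.0,"wz":-0.926,"gripper":0.0},{"dx":0.607,"dy":-0.27,"dz":0.054,"wx":0.0,"wy":0.0,"wz":-0.926,"gripper":0.0},{"dx":0.607,"dy":-0.27,"dz":0.054,"wx":0.0,"wy":0.0,"wz":-0.926,"gripper":0.0},{"dx":0.607,"dy":-0.27,"dz":0.054,"wx":0.0,"wy":0.0,"wz":-0.926,"gripper":0.0},{"dx":0.607,"dy":-0.27,"dz":0.054,"wx":0.0,"wy":0.0,"wz":-0.926,"gripper":0.0},{"dx":0.607,"dy":-0.27,"dz":0.054,"wx":0.0,"wy":0.0,"wz":-0.926,"gripper":0.0},{"dx":0.607,"dy":-0.27,"dz":0.054,"wx":0.0,"wy":0.0,"wz":-0.926,"gripper":0.0},{"dx":0.607,"dy":-0.27,"dz":0.054,"wx":0.0,"wy":0.0,"wz":-0.926,"gripper":0.0},{"dx":0.607,"dy":-0.27,"dz":0.054,"wx":0.0,"wy":0.0,"wz":-0.926,"gripper":0.0},{"dx":0.607,"dy":-0.27,"dz":0.054,"wx":0.0,"wy":0.0,"wz":-0.926,"gripper":0.0},{"dx":0.607,"dy":-0.27,"dz":0.054,"wx":0.0,"wy":0.0,"wz":-0.926,"gripper":0.0},{"dx":0.607,"dy":-0.27,"dz":0.054,"wx":0.0,"wy":0.0,"wz":-0.926,"gripper":0.0},{"dx":0.607,"dy":-0.27,"dz":0.054,"wx":0.0,"wy":0.0,"wz":-0.926,"gripper":0.0},{"dx":0.607,"dy":-0.27,"dz":0.054,"wx":0.0,"wy":0.0,"wz":-0.926,"gripper":0.0},{"dx":0.607,"dy":-0.27,"dz":0.054,"wx":0.0,"wy":0.0,"wz":-0.926,"gripper":0.0},{"dx":0.607,"dy":-0.27,"dz":0.054,"wx":0.0,"wy":0.0,"wz":-0.926,"gripper":0.0},{"dx":0.607,"dy":-0.27,"dz":0.054,"wx":0.0,"wy":0.0,"wz":-0.926,"gripper":0.0},{"dx":0.607,"dy":-0.27,"dz":0.054,"wx":0.0,"wy":0.0,"wz":-0.926,"gripper":0.0}])

```text
t: 1.85
position: [0.6226, 0.03, 0.1812]
tcp_rot: [-3.141, 0.0, 1.571]
force: [-0.9, -0.1, 0.3]
opening: -0.001
grasp_force: 0.0
```

Call:
drive_tool(plan=[{"dx":0.0,"dy":0.0,"dz":0.04,"wx":0.0,"wy":0.0,"wz":0.0,"gripper":0.0},{"dx":0.0,"dy":0.0,"dz":0.05,"wx":0.0,"wy":0.0,"wz":0.0,"gripper":0.0},{"dx":0.0,"dy":0.0,"dz":0.052,"wx":0.0,"wy":0.0,"wz":0.0,"gripper":0.0},{"dx":0.0,"dy":0.0,"dz":0.052,"wx":0.0,"wy":0.0,"wz":0.0,"gripper":0.0}])

```text
t: 2.18
position: [0.6224, 0.0292, 0.1297]
tcp_rot: [-3.14, 0.0, 1.57]
force: [0.4, -0.9, 0.4]
opening: 0.0
grasp_force: 0.0
```

```bash
python3 - <<'E'
from h import *
im,d=r.grab_frame("top"); cv2.imwrite("pics/t1.png",im[:,:,::-1]); a=im
b,d=r.grab_frame("side")
cr=lambda i,x,y:cv2.resize(i[y:y+130,x:x+130],(400,400),interpolation=2)
cv2.imwrite("pics/pair1.png",np.hstack([cr(a,210,140),cr(b,220,110)])[:,:,::-1])
E
```

```text
(no output)
```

View pics/pair1.png

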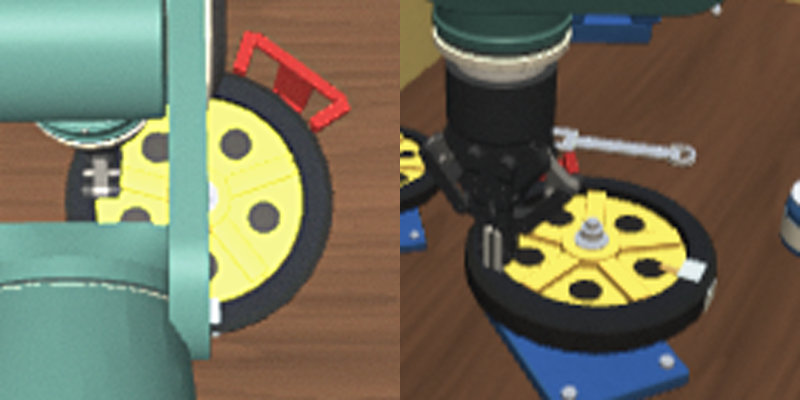

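The top view (left) shows the arm over the wheel's left half, leaving the right half and bracket visible; the side view (right) shows the fingertip on the tyre band and the mark at (692,270). Now I'll test the press.

Call:
drive_tool(plan=[{"dx":0.0,"dy":0.0,"dz":0.0025,"wx":0.0,"wy":0.0,"wz":0.0,"gripper":0.0},{"dx":0.0,"dy":0.0,"dz":0.003,"wx":0.0,"wy":0.0,"wz":0.0,"gripper":0.0},{"dx":0.0,"dy":0.0,"dz":0.003,"wx":0.0,"wy":0.0,"wz":0.0,"gripper":0.0}])

```text
t: 2.53
position: [0.623, 0.0301, 0.1271]
tcp_rot: [3.141, -0.0, 1.571]
force: [1.2, -0.2, 0.8]
opening: 0.0
grasp_force: 0.0
```

Call:
drive_tool(plan=[{"dx":0.0,"dy":0.0,"dz":0.001,"wx":0.0,"wy":0.0,"wz":0.0,"gripper":0.0},{"dx":0.0,"dy":0.0,"dz":0.0015,"wx":0.0,"wy":0.0,"wz":0.0,"gripper":0.0},{"dx":0.0,"dy":0.0,"dz":0.0015,"wx":0.0,"wy":0.0,"wz":0.0,"gripper":0.0}])

```text
t: 2.78
position: [0.6234, 0.0301, 0.1262]
tcp_rot: [3.14, 0.0, 1.571]
force: [-0.3, -0.7, 6.2]
opening: -0.001
grasp_force: 3.2
```

Call:
drive_tool(plan=[{"dx":0.0,"dy":0.0,"dz":0.0007,"wx":0.0,"wy":0.0,"wz":0.0,"gripper":0.0},{"dx":0.0046,"dy":-0.0074,"dz":0.0007,"wx":0.0,"wy":0.0,"wz":0.0,"gripper":0.0},{"dx":0.0114,"dy":-0.0233,"dz":0.0007,"wx":0.0,"wy":0.0,"wz":0.0,"gripper":0.0},{"dx":0.015,"dy":-0.0476,"dz":0.0007,"wx":0.0,"wy":0.0,"wz":0.0,"gripper":0.0},{"dx":0.0114,"dy":-0.0719,"dz":0.0007,"wx":0.0,"wy":0.0,"wz":0.0,"gripper":0.0},{"dx":0.0008,"dy":-0.094,"dz":0.0007,"wx":0.0,"wy":0.0,"wz":0.0,"gripper":0.0},{"dx":-0.0158,"dy":-0.1121,"dz":-0.015,"wx":0.0,"wy":0.0,"wz":0.0,"gripper":0.0},{"dx":-0.032,"dy":-0.128,"dz":-0.038,"wx":0.0,"wy":0.0,"wz":0.0,"gripper":0.0},{"dx":-0.032,"dy":-0.128,"dz":-0.045,"wx":0.0,"wy":0.0,"wz":0.0,"gripper":0.0}])

```text
t: 3.53
position: [0.4937, -0.0035, 0.1734]
tcp_rot: [3.138, 0.001, 1.57]
force: [-0.3, 0.2, 1.1]
opening: -0.001
grasp_force: 0.0
```

```bash
cat > trk.py <<'E'
from h import *
HUB=np.array([.575,-.038]); FB=np.radians(-38.3)
def mark(name,im,p):
    h=cv2.cvtColor(im,cv2.COLOR_RGB2HSV); m=(h[...,1]<60)&(h[...,2]>170)
    k,l,s,c=cv2.connectedComponentsWithStats(m.astype(np.uint8)); best=None
    for j in range(1,k):
        if s[j,4]<15 or s[j,4]>250: continue
        w=ray(name,*c[j],.116,p)[:2]-HUB; R=np.hypot(*w)
        if .074<R<.098 and (best is None or s[j,4]>best[0]): best=(s[j,4],np.arctan2(w[1],w[0]),R)
    return best
def track(n,cams=("top","side"),save=None):
    P={c:r.camera_params(c) for c in cams}; out=[]
    for i in range(n):
        for c in cams:
            t=r.state()["t"]; im,_=r.grab_frame(c); b=mark(c,im,P[c])
            if save and i==n-1: cv2.imwrite(f"pics/{save}_{c}.png",im[:,:,::-1])
            if b: out.append((t,(b[1]-FB+np.pi)%(2*np.pi)-np.pi,b[2],b[0],c)); print("%.3f th=%.3f R=%.4f a=%d %s"%out[-1])
            else: print("%.3f none %s"%(t,c))
    return out
E
python3 -c "
from trk import *
s=r.state();print(s['t'],s['position'],s['force'])
track(6,save='sp')"
```

```text
3.5333 [ 0.49365681 -0.00354021  0.1733794 ] [-0.34498494  0.22337536  1.10943361]
3.533 th=-0.446 R=0.0825 a=92 top
3.583 th=-0.294 R=0.0851 a=32 side
3.633 th=-0.103 R=0.0829 a=93 top
3.683 th=0.042 R=0.0853 a=34 side
3.733 th=0.234 R=0.0838 a=85 top
3.783 th=0.378 R=0.0847 a=33 side
3.833 th=0.569 R=0.0838 a=83 top
3.883 th=0.709 R=0.0849 a=34 side
3.933 th=0.898 R=0.0846 a=86 top
3.983 th=1.036 R=0.0834 a=37 side
4.033 th=1.221 R=0.0850 a=86 top
4.083 th=1.365 R=0.0835 a=41 side
```

Spinning at about 3.34 rad/s. Next, hover over the braking spot.

Call:
drive_tool(plan=[{"dx":0.025,"dy":0.03,"dz":0.0,"wx":0.0,"wy":0.0,"wz":0.0,"gripper":0.0},{"dx":0.0475,"dy":0.06,"dz":0.0,"wx":0.0,"wy":0.0,"wz":0.0,"gripper":0.0},{"dx":0.0475,"dy":0.0804,"dz":0.01,"wx":0.0,"wy":0.0,"wz":0.0,"gripper":0.0},{"dx":0.0475,"dy":0.0804,"dz":0.02,"wx":0.0,"wy":0.0,"wz":0.0,"gripper":0.0},{"dx":0.0475,"dy":0.0804,"dz":0.03,"wx":0.0,"wy":0.0,"wz":0.0,"gripper":0.0},{"dx":0.0475,"dy":0.0804,"dz":0.03,"wx":0.0,"wy":0.0,"wz":0.0,"gripper":0.0},{"dx":0.0475,"dy":0.0804,"dz":0.03,"wx":0.0,"wy":0.0,"wz":0.0,"gripper":0.0},{"dx":0.0475,"dy":0.0804,"dz":0.03,"wx":0.0,"wy":0.0,"wz":0.0,"gripper":0.0},{"dx":0.0475,"dy":0.0804,"dz":0.03,"wx":0.0,"wy":0.0,"wz":0.0,"gripper":0.0},{"dx":0.0475,"dy":0.0804,"dz":0.03,"wx":0.0,"wy":0.0,"wz":0.0,"gripper":0.0},{"dx":0.0475,"dy":0.0804,"dz":0.03,"wx":0.0,"wy":0.0,"wz":0.0,"gripper":0.0},{"dx":0.0475,"dy":0.0804,"dz":0.03,"wx":0.0,"wy":0.0,"wz":0.0,"gripper":0.0},{"dx":0.0475,"dy":0.0804,"dz":0.03,"wx":0.0,"wy":0.0,"wz":0.0,"gripper":0.0},{"dx":0.0475,"dy":0.0804,"dz":0.03,"wx":0.0,"wy":0.0,"wz":0.0,"gripper":0.0},{"dx":0.0475,"dy":0.0804,"dz":0.03,"wx":0.0,"wy":0.0,"wz":0.0,"gripper":0.0},{"dx":0.0475,"dy":0.0804,"dz":0.03,"wx":0.0,"wy":0.0,"wz":0.0,"gripper":0.0},{"dx":0.0475,"dy":0.0804,"dz":0.03,"wx":0.0,"wy":0.0,"wz":0.0,"gripper":0.0},{"dx":0.0475,"dy":0.0804,"dz":0.03,"wx":0.0,"wy":0.0,"wz":0.0,"gripper":0.0},{"dx":0.0475,"dy":0.0804,"dz":0.03,"wx":0.0,"wy":0.0,"wz":0.0,"gripper":0.0},{"dx":0.0475,"dy":0.0804,"dz":0.03,"wx":0.0,"wy":0.0,"wz":0.0,"gripper":0.0}])

```text
t: 5.8
position: [0.5753, 0.0456, 0.1401]
tcp_rot: [-3.142, -0.0, 1.571]
force: [-0.7, 0.1, -0.0]
opening: 0.0
grasp_force: 0.0
```

```bash
python3 -c "
from trk import *
track(8)"
```

```text
5.800 th=0.183 R=0.0837 a=84 top
5.850 none side
5.900 th=0.444 R=0.0839 a=87 top
5.950 none side
6.000 th=0.639 R=0.0846 a=44 top
6.050 th=0.844 R=0.0861 a=21 side
6.100 none top
6.150 th=1.052 R=0.0840 a=40 side
6.200 none top
6.250 th=1.301 R=0.0836 a=39 side
6.300 none top
6.350 th=1.557 R=0.0833 a=46 side
6.400 none top
6.450 th=1.805 R=0.0833 a=47 side
6.500 none top
6.550 th=2.040 R=0.0836 a=44 side
```

Call:
drive_tool(plan=[{"dx":0.0,"dy":0.0,"dz":0.0,"wx":0.0,"wy":0.0,"wz":0.0,"gripper":0.0},{"dx":0.0,"dy":0.0,"dz":0.0,"wx":0.0,"wy":0.0,"wz":0.0,"gripper":0.0},{"dx":0.0,"dy":0.0,"dz":0.0,"wx":0.0,"wy":0.0,"wz":0.0,"gripper":0.0},{"dx":0.0,"dy":0.0,"dz":0.0,"wx":0.0,"wy":0.0,"wz":0.0,"gripper":0.0},{"dx":0.0,"dy":0.0,"dz":0.0,"wx":0.0,"wy":0.0,"wz":0.0,"gripper":0.0},{"dx":0.0,"dy":0.0,"dz":0.0,"wx":0.0,"wy":0.0,"wz":0.0,"gripper":0.0},{"dx":0.0,"dy":0.0,"dz":0.0,"wx":0.0,"wy":0.0,"wz":0.0,"gripper":0.0},{"dx":0.0,"dy":0.0,"dz":0.0,"wx":0.0,"wy":0.0,"wz":0.0,"gripper":0.0},{"dx":0.0,"dy":0.0,"dz":0.0,"wx":0.0,"wy":0.0,"wz":0.0,"gripper":0.0},{"dx":0.0,"dy":0.0,"dz":0.0,"wx":0.0,"wy":0.0,"wz":0.0,"gripper":0.0},{"dx":0.0,"dy":0.0,"dz":0.0,"wx":0.0,"wy":0.0,"wz":0.0,"gripper":0.0},{"dx":0.0,"dy":0.0,"dz":0.0,"wx":0.0,"wy":0.0,"wz":0.0,"gripper":0.0},{"dx":0.0,"dy":0.0,"dz":0.0,"wx":0.0,"wy":0.0,"wz":0.0,"gripper":0.0},{"dx":0.0,"dy":0.0,"dz":0.0,"wx":0.0,"wy":0.0,"wz":0.0,"gripper":0.0},{"dx":0.0,"dy":0.0,"dz":0.0,"wx":0.0,"wy":0.0,"wz":0.0,"gripper":0.0},{"dx":0.0,"dy":0.0,"dz":0.0,"wx":0.0,"wy":0.0,"wz":0.0,"gripper":0.0},{"dx":0.0,"dy":0.0,"dz":0.0,"wx":0.0,"wy":0.0,"wz":0.0,"gripper":0.0},{"dx":0.0,"dy":0.0,"dz":0.0,"wx":0.0,"wy":0.0,"wz":0.0,"gripper":0.0},{"dx":0.0,"dy":0.0,"dz":0.0,"wx":0.0,"wy":0.0,"wz":0.0,"gripper":0.0},{"dx":0.0,"dy":0.0,"dz":0.0,"wx":0.0,"wy":0.0,"wz":0.0,"gripper":0.0}])

```text
t: 8.27
position: [0.5753, 0.0456, 0.1401]
tcp_rot: [-3.142, -0.0, 1.571]
force: [-0.5, 0.3, -0.9]
opening: -0.002
grasp_force: 0.0
```

```bash
python3 -c "
from trk import *
track(6)"
```

```text
8.267 th=-0.465 R=0.0824 a=81 top
8.317 none side
8.367 th=-0.276 R=0.0826 a=82 top
8.417 none side
8.467 th=-0.079 R=0.0831 a=86 top
8.517 none side
8.567 th=0.105 R=0.0834 a=82 top
8.617 none side
8.667 th=0.288 R=0.0838 a=83 top
8.717 none side
8.767 th=0.465 R=0.0840 a=79 top
8.817 none side
```

Call:
drive_tool(plan=[{"dx":0.0,"dy":0.0,"dz":0.0,"wx":0.0,"wy":0.0,"wz":0.0,"gripper":0.0},{"dx":0.0,"dy":0.0,"dz":0.0,"wx":0.0,"wy":0.0,"wz":0.0,"gripper":0.0},{"dx":0.0,"dy":0.0,"dz":0.0,"wx":0.0,"wy":0.0,"wz":0.0,"gripper":0.0},{"dx":0.0,"dy":0.0,"dz":0.0,"wx":0.0,"wy":0.0,"wz":0.0,"gripper":0.0},{"dx":0.0,"dy":0.0,"dz":0.0,"wx":0.0,"wy":0.0,"wz":0.0,"gripper":0.0},{"dx":0.0,"dy":0.0,"dz":0.0,"wx":0.0,"wy":0.0,"wz":0.0,"gripper":0.0},{"dx":0.0,"dy":0.0,"dz":0.0,"wx":0.0,"wy":0.0,"wz":0.0,"gripper":0.0},{"dx":0.0,"dy":0.0,"dz":0.0,"wx":0.0,"wy":0.0,"wz":0.0,"gripper":0.0},{"dx":0.0,"dy":0.0,"dz":0.0,"wx":0.0,"wy":0.0,"wz":0.0,"gripper":0.0},{"dx":0.0,"dy":0.0,"dz":0.0,"wx":0.0,"wy":0.0,"wz":0.0,"gripper":0.0},{"dx":0.0,"dy":0.0,"dz":0.0,"wx":0.0,"wy":0.0,"wz":0.0,"gripper":0.0},{"dx":0.0,"dy":0.0,"dz":0.0,"wx":0.0,"wy":0.0,"wz":0.0,"gripper":0.0},{"dx":0.0,"dy":0.0,"dz":0.0,"wx":0.0,"wy":0.0,"wz":0.0,"gripper":0.0},{"dx":0.0,"dy":0.0,"dz":0.0,"wx":0.0,"wy":0.0,"wz":0.0,"gripper":0.0},{"dx":0.0,"dy":0.0,"dz":0.0,"wx":0.0,"wy":0.0,"wz":0.0,"gripper":0.0},{"dx":0.0,"dy":0.0,"dz":0.0,"wx":0.0,"wy":0.0,"wz":0.0,"gripper":0.0},{"dx":0.0,"dy":0.0,"dz":0.0,"wx":0.0,"wy":0.0,"wz":0.0,"gripper":0.0},{"dx":0.0,"dy":0.0,"dz":0.0,"wx":0.0,"wy":0.0,"wz":0.0,"gripper":0.0},{"dx":0.0,"dy":0.0,"dz":0.0,"wx":0.0,"wy":0.0,"wz":0.0,"gripper":0.0},{"dx":0.0,"dy":0.0,"dz":0.0,"wx":0.0,"wy":0.0,"wz":0.0,"gripper":0.0}])

```text
t: 10.53
position: [0.5753, 0.0456, 0.1401]
tcp_rot: [-3.142, -0.0, 1.571]
force: [0.5, -0.3, 0.6]
opening: -0.004
grasp_force: 0.0
```

```bash
python3 -c "
from trk import *
track(10)"
```

```text
10.533 th=-3.109 R=0.0846 a=36 top
10.583 th=-2.938 R=0.0814 a=47 side
10.633 none top
10.683 th=-2.801 R=0.0818 a=46 side
10.733 none top
10.783 th=-2.665 R=0.0820 a=48 side
10.833 th=-2.562 R=0.0813 a=50 top
10.883 th=-2.528 R=0.0817 a=45 side
10.933 th=-2.485 R=0.0813 a=81 top
10.983 th=-2.392 R=0.0825 a=43 side
11.033 th=-2.348 R=0.0813 a=87 top
11.083 th=-2.269 R=0.0826 a=41 side
11.133 th=-2.218 R=0.0813 a=87 top
11.183 th=-2.137 R=0.0821 a=42 side
11.233 th=-2.091 R=0.0810 a=86 top
11.283 th=-2.003 R=0.0824 a=36 side
11.333 th=-1.965 R=0.0810 a=87 top
11.383 th=-1.886 R=0.0828 a=38 side
11.433 th=-1.836 R=0.0810 a=87 top
11.483 th=-1.757 R=0.0834 a=36 side
```

Call:
drive_tool(plan=[{"dx":0.0,"dy":0.0,"dz":0.0,"wx":0.0,"wy":0.0,"wz":0.0,"gripper":0.0},{"dx":0.0,"dy":0.0,"dz":0.0,"wx":0.0,"wy":0.0,"wz":0.0,"gripper":0.0},{"dx":0.0,"dy":0.0,"dz":0.002,"wx":0.0,"wy":0.0,"wz":0.0,"gripper":0.0},{"dx":0.0,"dy":0.0,"dz":0.004,"wx":0.0,"wy":0.0,"wz":0.0,"gripper":0.0},{"dx":0.0,"dy":0.0,"dz":0.006,"wx":0.0,"wy":0.0,"wz":0.0,"gripper":0.0},{"dx":0.0,"dy":0.0,"dz":0.008,"wx":0.0,"wy":0.0,"wz":0.0,"gripper":0.0},{"dx":0.0,"dy":0.0,"dz":0.009,"wx":0.0,"wy":0.0,"wz":0.0,"gripper":0.0},{"dx":0.0,"dy":0.0,"dz":0.009,"wx":0.0,"wy":0.0,"wz":0.0,"gripper":0.0},{"dx":0.0,"dy":0.0,"dz":0.009,"wx":0.0,"wy":0.0,"wz":0.0,"gripper":0.0}])

```text
t: 12.28
position: [0.5753, 0.0456, 0.1311]
tcp_rot: [-3.141, -0.0, 1.571]
force: [-0.7, -0.5, -0.4]
opening: -0.0
grasp_force: 0.0
```

```bash
python3 -c "
from trk import *
print(r.state()['position'],r.state()['t'])
track(4,('top',))"
```

```text
[0.57525637 0.04560003 0.13107407] 12.2833
12.283 th=-0.858 R=0.0813 a=83 top
12.333 th=-0.802 R=0.0817 a=82 top
12.383 th=-0.747 R=0.0816 a=83 top
12.433 th=-0.696 R=0.0818 a=82 top
```

Call:
drive_tool(plan=[{"dx":0.0,"dy":0.0,"dz":0.0,"wx":0.0,"wy":0.0,"wz":0.0,"gripper":0.0},{"dx":0.0,"dy":0.0,"dz":0.0,"wx":0.0,"wy":0.0,"wz":0.0,"gripper":0.0},{"dx":0.0,"dy":0.0,"dz":0.0,"wx":0.0,"wy":0.0,"wz":0.0,"gripper":0.0},{"dx":0.0,"dy":0.0,"dz":0.0,"wx":0.0,"wy":0.0,"wz":0.0,"gripper":0.0},{"dx":0.0,"dy":0.0,"dz":0.0,"wx":0.0,"wy":0.0,"wz":0.0,"gripper":0.0},{"dx":0.0,"dy":0.0,"dz":0.002,"wx":0.0,"wy":0.0,"wz":0.0,"gripper":0.0},{"dx":0.0,"dy":0.0,"dz":0.006,"wx":0.0,"wy":0.0,"wz":0.0,"gripper":0.0},{"dx":0.0,"dy":0.0,"dz":0.0067,"wx":0.0,"wy":0.0,"wz":0.0,"gripper":0.0},{"dx":0.0,"dy":0.0,"dz":0.0067,"wx":0.0,"wy":0.0,"wz":0.0,"gripper":0.0},{"dx":0.0,"dy":0.0,"dz":0.0067,"wx":0.0,"wy":0.0,"wz":0.0,"gripper":0.0}])

```text
t: 13.32
position: [0.576, 0.0457, 0.1256]
tcp_rot: [3.139, -0.0, 1.571]
force: [-0.4, 0.0, 10.7]
opening: -0.001
grasp_force: 5.4
```

```bash
python3 -c "
from trk import *
print(r.state()['position'],r.state()['t'],r.state()['force'])
track(6,('top',))"
```

```text
[0.57602729 0.04566575 0.12562389] 13.3167 [-3.91744893e-01  4.20430691e-03  1.07036440e+01]
13.317 th=-0.079 R=0.0829 a=86 top
13.367 th=-0.079 R=0.0829 a=86 top
13.417 th=-0.077 R=0.0830 a=87 top
13.467 th=-0.080 R=0.0830 a=85 top
13.517 th=-0.079 R=0.0829 a=86 top
13.567 th=-0.079 R=0.0829 a=86 top
```

Stopped at -0.08 rad. Lifting off.

Call:
drive_tool(plan=[{"dx":0.0,"dy":0.0,"dz":-0.003,"wx":0.0,"wy":0.0,"wz":0.0,"gripper":0.0},{"dx":0.0,"dy":0.0,"dz":-0.02,"wx":0.0,"wy":0.0,"wz":0.0,"gripper":0.0},{"dx":0.0,"dy":0.0,"dz":-0.04,"wx":0.0,"wy":0.0,"wz":0.0,"gripper":0.0},{"dx":0.0,"dy":0.0,"dz":-0.06,"wx":0.0,"wy":0.0,"wz":0.0,"gripper":0.0},{"dx":0.0,"dy":0.0,"dz":-0.06,"wx":0.0,"wy":0.0,"wz":0.0,"gripper":0.0},{"dx":0.0,"dy":0.0,"dz":-0.06,"wx":0.0,"wy":0.0,"wz":0.0,"gripper":0.0}])

```text
t: 14.12
position: [0.5756, 0.0456, 0.1851]
tcp_rot: [3.14, -0.0, 1.571]
force: [0.5, 0.3, -0.4]
opening: 0.004
grasp_force: 0.0
```

```bash
python3 -c "
from trk import *
o=track(8,('top',),save='end')
if max(abs(a[1]) for a in o)<.2 and abs(o[-1][1]-o[0][1])<.01: print(r.finish_job())"
```

```text
14.117 th=0.889 R=0.0883 a=115 top
14.167 th=0.885 R=0.0897 a=114 top
14.217 th=0.886 R=0.0892 a=115 top
14.267 th=0.885 R=0.0897 a=114 top
14.317 th=0.886 R=0.0894 a=116 top
14.367 th=0.885 R=0.0901 a=115 top
14.417 th=0.885 R=0.0897 a=114 top
14.467 th=0.884 R=0.0899 a=115 top
```

A different blob (area 115) was probably picked up here, so I'll check the picture.

```bash
python3 -c "
import cv2
i=cv2.imread('pics/end_top.png')[120:270,190:350];cv2.imwrite('pics/endc.png',cv2.resize(i,None,fx=3,fy=3,interpolation=2))"
```

```text
(no output)
```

View pics/endc.png

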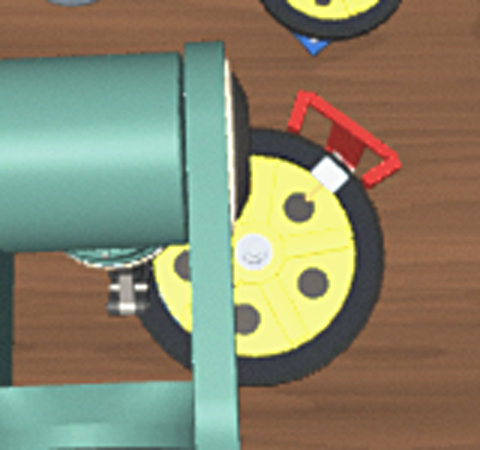

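The mark at (328,175) sits between the prongs (295,125) and (375,180). The other blob was the pale ring on the arm at (235,130). I'll confirm the mark is at rest, then hand in.

```bash
python3 -c "
from trk import *
import trk
P=r.camera_params('top'); a=[]
for i in range(4):
    im,_=r.grab_frame('top'); im=im.copy(); im[:,:285]=0; a.append(mark('top',im,P)[1]-FB)
print(a)
if max(map(abs,a))<.2 and abs(a[-1]-a[0])<.01: print(r.finish_job())"
```

```text
[np.float64(-0.07704148621286622), np.float64(-0.07857129335045332), np.float64(-0.07857129335045332), np.float64(-0.07857129335045332)]
the job is handed in; nothing more can be done
None
```

The wheel was flicked to about 3.3 rad/s, swept past the bracket freely, and was stopped at the first braking with the mark about 0.08 rad from the bracket's middle, between the prongs; the finger is lifted clear and the job is handed in (no verdict came back).

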